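# Balance a wind-vane arm on the knife edge and mark its pivot point

### The arm

A 6-joint arm with a two-finger parallel gripper is mounted at the origin on a cart in front of the work surface, level with it; the furniture and walls round the work are solid. World frame = base frame: x ahead of the robot, y to its left, z up, the work surface at z = 0. Lengths are in m, angles in degrees, forces in N, time in s.
With the tool pointing down it reaches from about 0.3 to 0.75 m from the base axis. Payload 8.5 kg.
Tool frame: the origin (TCP) lies between the finger pads; the fingertips stand 25 mm ahead of it and the grasp point (between the pads) lies 6 mm ahead of it; x points along the fingers, y is the direction in which the jaws open and shut, and the axes are right-handed (so a half turn about x gives the same grasp; the last joint's range is limited). The gripper opens to 85 mm and grips with 20 to 120 N. Pads are 22 mm wide; open, the fingers measure 114 mm over their backs; the gripper's body (76 mm by 85 mm) begins 54 mm behind the grasp point. The pads swing forward as they close: fully open they stand 13 mm farther back than shut.
Start: joints at [64.269, 21.807, 74.336, -0, 83.858, -12.336], TCP at [0.127, 0.535, 0.256] pointing down, gripper open.
Joint ranges: [-178.18, 178.18], [-50.72, 133.34], [12.68, 142.11], [-81.47, 261.47], [9.98, 163.14], [-165.26, 165.26]. Speed limits (degrees/s): [136.94, 136.94, 180, 180, 180, 180].

### API

Orientations are given as a 3x3 rotation matrix whose columns are the frame's x, y, z axes.
In Python, from rig import sensors, get_image, workorder gives the robot as it stands.
- The arm moves only by the tool arm_command, never from a script. Its argument "plan" is a list that holds one entry, the list of rows, each a list of 6 numbers: the shift along the tool's x, y, z in units of 25 mm (1.0 is 25 mm), then the turn, a rotation vector about the tool's x, y, z in units of 6 degrees (1.0 is 6 degrees). In form: [[[dx, dy, dz, ax, ay, az], ...]]. A call has 1 to 10 rows; each row is the pose to reach, as a shift and turn from the pose commanded when the call began, along the tool's axes at that moment; what a row does not reach only later rows make up. A row lasts 1/10 s, in which the tool goes at most 50 mm and 8.59 degrees, less where a joint would pass 70% of its speed; a pose out of reach is approached as far as the arm can. A call with a gripper value outside its range is refused whole. "jaw" is the closure, from 0 (fully open) to 1 (shut), set as the call begins (left out, the last holds). The fingers move at their own pace and stop on an object; "newtons" is the grip in N (left out, the last holds). Time passes only in rows, so rows that repeat a pose let the fingers close. It gives the time, the measured TCP pose, the force and the opening at its end, in the units of the state.
- sensors.observe(): the state, without advancing time (a new reading comes with each control period).
- get_image(name): name is "side" or "top" or "wrist"; returns a dict with "img" (420x560x3 uint8, red, green, blue), "fx", "fy", "cx", "cy" (pixels), "T" (4x4, takes a point from camera to world coordinates). Camera axes: x right, y up, looking along -z (the intrinsics and any distortion apply to the point x, -y, -z); pixel columns grow to the right and rows downward; lengths in m; the calibration is good to about 2 mm. A picture is of the moment at which its call begins. There is no depth.
- workorder.close_job(): hands the job in, once; it reports no verdict.
The state is a dict: "time_s": time; "q": joint angles; "qvel": joint speeds; "joint_efforts": joint torques, N m; "position": TCP position; "tool_rot": TCP orientation; "ft_force": force on the tool from outside, world axes, zero at the start; "wrist_torque": the same for the moment, N m; "grip_width": finger opening in m.
Only numpy, scipy, OpenCV 4.12 (cv2) and the standard library are available. Lean on these libraries where they do the work, as an engineer would, in place of code of your own. Each camera call takes 0.05 s, during which the arm holds its last target. There are 200 camera calls.

### The job

Find where the pivot hole of the wooden wind vane belongs: lay it square across the knife edge of the balancing stand, right way up and with the edge under the middle of its width, and slide it along its own length until it stays level by itself, let go of and clear of both stop blocks. Then, without spoiling the balance, swing the marking arm down so that its nib rests on top of the vane, and leave the vane balanced there under the nib. Leave the cup, the tape measure and the roll of abrasive where they are.

Things in the scene. Friction and masses are not known exactly. Their poses are not given: they have to be found in the camera images.
- vane: Wind-vane arm of light brown wood, loose, about 0.3 kg, 200 mm long (its x). A straight bar 30 mm wide (y) and 26 mm high (z), flat above and below, runs from x = -100 to +60 mm; a turned round nose, at most 26 mm thick, goes on to x = +100 mm. Origin on the underside, midway along the 200 mm; z up. Starts lying on its underside on the bench. It may lie on the stand either way round.
- bar_top (a point): Point on top of the vane's bar, midway along the 200 mm length, 26 mm above the underside; axes as the vane's. Grip the bar across its 30 mm. A lead slug is hidden inside, its place differing from vane to vane, so the balance point cannot be seen: it lies somewhere on the bar between the fin and the nose.
- tail_fin (a point): Centre of the vane's upright plywood tail fin, 50 mm long (x = -100 to -50 mm of the vane), 8 mm thick, standing on the bar up to 62 mm above the underside.
- stand: Balancing stand, fixed to the bench (place and yaw vary). Plywood base 18 mm thick, x = -65 to +110 mm, y = -70 to +70 mm. Origin on the bench right below the middle of the knife edge. The edge runs along the stand's x, so the vane must lie along the stand's y. Two wooden cheeks at x = 79 to 105 mm, y within 20 mm, 126 mm high, carry the marking arm.
- stop_block (a point): Middle of the top of one of two cork-topped wooden stop blocks, at y = +48 mm of the stand (this one) and y = -48 mm, 14 mm thick, 70 mm long in x, tops 66 mm above the bench, 4 mm lower than the edge. They catch the vane when it tips, at a tilt of about 4.5 degrees (0.08 rad): the low end is the heavy side.
- edge_mid (a point): Middle of the top of the knife edge, 70 mm above the bench; axes as the stand's. A blunt steel ridge 80 mm long (x = -40 to +40 mm) with a flat land 6 mm wide (y = -3 to +3 mm): the vane stays level when its balance point is within about 2 mm of the middle of the land, after teetering for a second or two. The nib comes down right above this point.
- mark_arm (a joint): Angle of the marking arm (rad), hinge axis along the stand's y. 0: level, pointing to the stand's -x over the edge, nib resting on the top of a level vane; 1.57: straight up; 1.9: leaning back on its stop. Starts at 1.62 to 1.75. Light (0.13 kg), slow-closing: stays within about 0.15 rad of upright; let go below 1.2 it sinks by itself in about 2 s; with no vane below it, to about -0.35.
- hinge_pin (a point): Centre of the marking arm's hinge pin, at x = 92, y = 0 mm of the stand, 112 mm above the bench.
- knob (a point): Centre of the turned wooden knob at the free end of the marking arm, 25 mm thick and 33 mm long along the arm, 138 mm from the hinge pin. The arm between is a wooden bar 16 mm wide and 12 mm thick with a 9 mm steel rod before the knob.
- nib (a point): Edge of the chisel nib under the marking arm, 12 mm long along the arm and 3 mm thick, 92 mm from the hinge pin.
- cup: Bystander: turned wooden cup, 66 mm across, 68 mm high. Origin at the centre of its underside.
- tape: Bystander: tape measure lying flat, 89 x 80 x 32 mm. Origin at the centre of its underside.
- roll: Bystander: roll of abrasive cloth standing on end, 74 x 59 x 50 mm. Origin at the centre of its underside.

How it is judged (in metres and radians):
On the way:
1. the vane lies across the knife edge, level or gently teetering about level by itself, clear of the stop blocks, not touched by the robot, with the marking arm still raised (angle between vane's own z axis and vertical below 0.05 rad and z of vane in the frame of edge_mid between -0.006 and 0.006 m and angle between the x axis of vane and the y axis of stand, either way round below 0.14 rad and y of edge_mid in the frame of vane between -0.01 and 0.01 m and contact force between vane and the arm below 0.05 N and contact force between vane and the fingers below 0.05 N and value of joint mark_arm above 1 rad), for 0.8 s.
At the end, for the whole second after the job is handed in: The vane rests level (under 2.5 degrees) and still on the knife edge, square across it to 8 degrees, the edge's middle within 10 mm of the middle of its width; the marking arm is down (within 0.06 rad of level), its nib on the vane within 12 mm of the middle of its width (angle between vane's own z axis and vertical below 0.045 rad and z of vane in the frame of edge_mid between -0.006 and 0.006 m and angle between the x axis of vane and the y axis of stand, either way round below 0.14 rad and y of edge_mid in the frame of vane between -0.01 and 0.01 m and linear speed of vane below 0.02 m/s and angular speed of vane below 0.1 rad/s and value of joint mark_arm between -0.06 and 0.06 rad and y of nib in the frame of vane between -0.012 and 0.012 m); the robot touches nothing.
It fails at once if the turned cup is disturbed (moved more than 20 mm) (distance of cup from where it was at the start of the episode above 0.02 m).
It fails at once if the tape measure is disturbed (moved more than 20 mm) (distance of tape from where it was at the start of the episode above 0.02 m).
It fails at once if the abrasive roll is disturbed (moved more than 20 mm) (distance of roll from where it was at the start of the episode above 0.02 m).
It also fails if it takes over 72 s, if anything falls off the work surface, if the arm or the gripper's body presses on something with over 40 N, if the wrist force passes 120 N, or if a joint passes its speed limit or range.

## Working session

There is one attempt and no reset: what is moved stays moved. The work goes in short steps, Python scripts to look and compute and a tool call to move; the robot and the scene stay as the last step left them, time stands still between calls to the robot, and variables do not carry over. Pictures are saved under pics/ and viewed, about 8 in all and at most 12, crops included, and the job is handed in when it is done.

Besides the shell and the picture viewer there is one more tool, called in YAML: its name, and indented under it one key for each argument. arm_command: Moves the arm, as the interface text tells. Its arguments: {"type":"object","properties":{"plan":{"type":"array","items":{"type":"array","items":{"type":"array","items":{"type":"number"}}}},"jaw":{"type":"number"},"newtons":{"type":"number"}},"required":["plan"]}

```bash
mkdir -p pics; ls
cat > h.py <<'E'
import numpy as np, cv2, sys
from rig import sensors, get_image, workorder
def snap(name,fn=None):
    d=get_image(name); 
    if fn: cv2.imwrite('pics/'+fn,cv2.cvtColor(d['img'],cv2.COLOR_RGB2BGR)); np.savez('pics/'+fn+'.npz',**d)
    return d
def ray(d,u,v):
    T=np.array(d['T']); r=np.array([(u-d['cx'])/d['fx'],-(v-d['cy'])/d['fy'],-1.])
    return T[:3,3],T[:3,:3]@r
def onz(d,u,v,z):
    o,r=ray(d,u,v); return o+r*(z-o[2])/r[2]
def proj(d,p):
    T=np.array(d['T']); c=T[:3,:3].T@(np.array(p)-T[:3,3]); return np.array([d['cx']+d['fx']*c[0]/-c[2], d['cy']+d['fy']*c[1]/c[2]])
def load(fn): return {k:v for k,v in np.load('pics/'+fn+'.npz',allow_pickle=True).items()}
E
python3 - <<'E'
from h import *
for n in('top','side'):
    d=snap(n,n+'0.png'); print(n,{k:(np.round(v,3).tolist() if k!='img' else 0) for k,v in d.items()})
print(sensors.observe())
E
```

```text
pics
top {'img': 0, 'fx': 450.169, 'fy': 450.169, 'cx': 281.102, 'cy': 208.255, 'T': [[-0.017, 0.995, -0.098, 0.425], [-1.0, -0.017, 0.001, 0.098], [-0.001, 0.098, 0.995, 1.007], [0.0, 0.0, 0.0, 1.0]]}
side {'img': 0, 'fx': 544.397, 'fy': 544.397, 'cx': 283.514, 'cy': 211.732, 'T': [[0.999, 0.027, -0.036, 0.473], [-0.044, 0.614, -0.788, -0.788], [0.001, 0.789, 0.615, 0.762], [0.0, 0.0, 0.0, 1.0]]}
{'time_s': 0.1, 'q': array([ 6.42675175e+01,  2.18377188e+01,  7.43793448e+01,  2.71416781e-04,
        8.38574188e+01, -1.23373992e+01]), 'qvel': array([-0.0114305 , -0.11177122, -0.11368395,  0.05850177, -0.01351441,
       -0.06640365]), 'joint_efforts': array([ 3.52633193e-03, -4.49227023e+01, -2.31654185e+01, -1.55618491e-04,
        3.67103348e-03,  8.20220606e-06]), 'position': array([0.12733102, 0.53482485, 0.25577425]), 'tool_rot': array([[-5.68646883e-04,  2.31664561e-01,  9.72795563e-01],
       [-1.16900062e-03,  9.72794902e-01, -2.31665087e-01],
       [-9.99999155e-01, -1.26893425e-03, -2.82360773e-04]]), 'ft_force': array([-0.51740567,  0.69374704,  0.33354895]), 'wrist_torque': array([ 0.02325319, -0.03844639, -0.01452728]), 'grip_width': 0.08530696897026685}
```

View pics/top0.png

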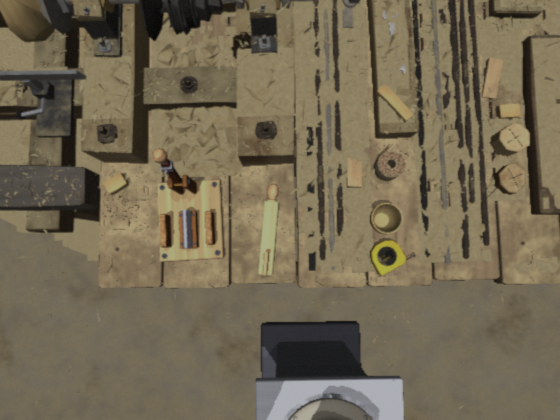

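View pics/side0.png

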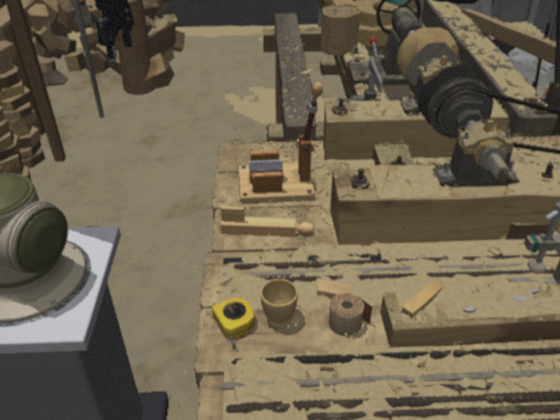

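The top view shows the stand near (190,220) with its cheeks at the top, so stand x is about world +x. The vane is near (268,230) with its nose up at (272,190). The cup is at (385,217), the tape at (388,257) and the roll at (390,165).

Run:
```python
from h import *
d=load('top0.png')
c=d['img'][140:290,150:300]
cv2.imwrite('pics/c0.png',cv2.cvtColor(cv2.resize(c,None,fx=4,fy=4,interpolation=cv2.INTER_CUBIC),cv2.COLOR_RGB2BGR))
for u,v,z in [(190,228,.07),(161,183,.018),(218,181,.018),(162,261,.018),(222,257,.018),(272,190,.013),(266,272,.03),(385,217,.068),(388,257,.03),(390,165,.05),(160,155,.25)]:
    print(u,v,onz(d,u,v,z).round(3))
w=snap('wrist','w0.png'); T=w['T']; print(np.round(T,3),w['fx'],w['cx'],w['cy'])
s=sensors.observe(); R=s['tool_rot']; print((R.T@(T[:3,3]-s['position'])).round(4),(R.T@T[:3,:3]).round(3))
```

```text
190 228 [0.479 0.288 0.07 ]
161 183 [0.583 0.363 0.018]
218 181 [0.586 0.236 0.018]
162 261 [0.411 0.359 0.018]
222 257 [0.418 0.228 0.018]
272 190 [0.564 0.117 0.013]
266 272 [0.384 0.132 0.03 ]
385 217 [ 0.495 -0.119  0.068]
388 257 [ 0.412 -0.131  0.03 ]
390 165 [ 0.609 -0.139  0.05 ]
160 155 [0.595 0.303 0.25 ]
[[ 0.232 -0.924 -0.304  0.047]
 [ 0.973  0.22   0.073  0.554]
 [-0.001 -0.313  0.95   0.372]
 [ 0.     0.     0.     1.   ]] 326.9137121369355 278.3853761146876 207.68483110768292
[-0.1158  0.0002 -0.0824] [[-0.     0.313 -0.95 ]
 [ 1.     0.    -0.   ]
 [ 0.    -0.95  -0.313]]
```

View pics/c0.png

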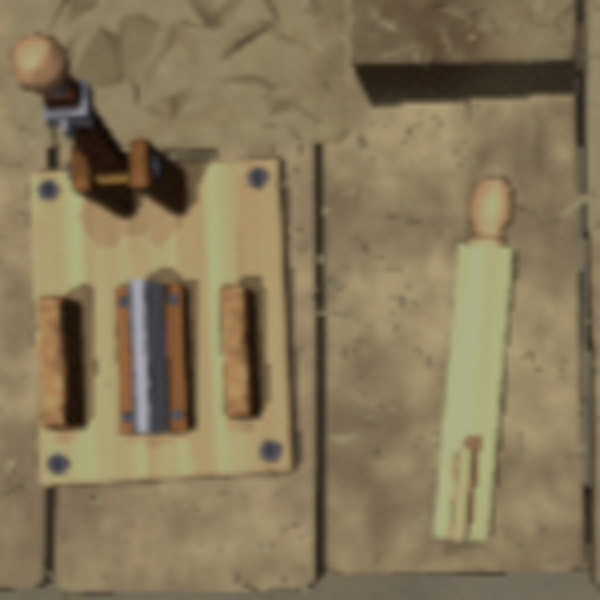

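The crop shows the knife edge centred near crop (149,357), the base corners at (32,172), (278,158), (40,486) and (293,471), the vane's bar corners near (458,246), (513,248), (432,540) and (492,542), and the knob at (38,62).

Run:
```python
from h import *
d=load('top0.png')
f=lambda a,z: onz(d,a[0]/4+150-.4,a[1]/4+140-.4,z)[:2]
B=[f(a,.018) for a in [(32,172),(278,158),(40,486),(293,471)]]
print('base',np.round(B,4)); n=np.linalg.norm
print('w',n(B[0]-B[1]),n(B[2]-B[3]),'l',n(B[0]-B[2]),n(B[1]-B[3]))
ex=(B[0]-B[2]+B[1]-B[3]);ey=(B[0]-B[1]+B[2]-B[3])
ax=np.arctan2(ex[1],ex[0]);ay=np.arctan2(-ey[0],ey[1]);yaw=(ax+ay)/2
print('yaw',np.degrees([ax,ay]))
X=np.array([np.cos(yaw),np.sin(yaw)]);c=np.mean(B,0);print('origin from base',c-.0225*X)
print('origin from edge',f((149,357),.07))
V=[f(a,.026) for a in [(458,246),(513,248),(432,540),(492,542)]]
print('vane w',n(V[0]-V[1]),n(V[2]-V[3]),'l',n(V[0]-V[2]),n(V[1]-V[3]))
e=V[0]+V[1]-V[2]-V[3];print('vane yaw',np.degrees(np.arctan2(e[1],e[0])))
e/=n(e);m=np.mean(V,0);print('vane origin',m+.02*e,'nose tip',f((492,178),.013),'pred',m+.12*e)
# mask check
hsv=cv2.cvtColor(d['img'],cv2.COLOR_RGB2HSV);print(hsv[225,270],hsv[225,255],hsv[250,180])
print('knob',f((38,62),.25))
```

```text
base [[0.5843 0.3704]
 [0.5898 0.2339]
 [0.4111 0.3644]
 [0.4169 0.2264]]
w 0.1366441677309627 0.13816383450752176 l 0.17331422560671086 0.1730948877830128
yaw [2.24520835 2.34396869]
origin from base [0.47806886 0.29786769]
origin from edge [0.47760207 0.29426303]
vane w 0.030163201728036524 0.03238234084985391 l 0.16015140127064975 0.15994031175831297
vane yaw -5.403231170369343
vane origin [0.47743443 0.12492237] nose tip [0.57730849 0.11534861] pred [0.5769901  0.11550592]
[ 30  72 171] [ 20  82 161] [ 22  89 171]
knob [0.59444914 0.30436551]
```

arm_command:
  plan:
    - [[0, -12.67, 17.61, -1.333, 0, 0], [0, -12.67, 17.61, -1.333, 0, 0], [0, -12.67, 17.61, -1.333, 0, 0], [0, -12.67, 17.61, -1.333, 0, 0], [0, -12.67, 17.61, -1.333, 0, 0], [0, -12.67, 17.61, -1.333, 0, 0], [0, -12.67, 17.61, -1.333, 0, 0], [0, -12.67, 17.61, -1.333, 0, 0], [0, -12.67, 17.61, -1.333, 0, 0], [0, -12.67, 17.61, -1.333, 0, 0]]
  jaw: 0

```text
time_s: 1.15
position: [0.4543, 0.1565, 0.2563]
tool_rot: [[-0.0, 0.094, 0.996], [0.0, 0.996, -0.094], [-1.0, 0.0, -0.0]]
ft_force: [0.2, 1.7, -0.5]
grip_width: 0.0855
```

```bash
cat > go.py <<'E'
# go.py x y z yaw(tool z axis) [pitch about tool y]  -> units
from h import *
from scipy.spatial.transform import Rotation as Ro
s=sensors.observe(); R=s['tool_rot']; p=s['position']
t=np.array([float(a) for a in sys.argv[1:4]]); y=np.radians(float(sys.argv[4])); pt=float(sys.argv[5]) if len(sys.argv)>5 else 0
z=np.array([np.cos(y),np.sin(y),0]); x=np.array([0,0,-1.]); G=np.c_[x,np.cross(z,x),z]@Ro.from_euler('y',pt,degrees=True).as_matrix()
r=Ro.from_matrix(R.T@G).as_rotvec(degrees=True)
print('pos',p.round(4),'yaw',np.degrees(np.arctan2(R[1,2],R[0,2])).round(2),'w',round(s['grip_width'],4),'t',s['time_s'],'F',s['ft_force'].round(2),'M',s['wrist_torque'].round(3),'q6',s['q'][5].round(1))
print('units',(R.T@(t-p)/.025).round(3).tolist()+(r/6).round(3).tolist())
E
python3 go.py .4824 .1245 .12 -5.4
```

```text
pos [0.4543 0.1565 0.2563] yaw -5.41 w 0.0855 t 1.15 F [ 0.24  1.73 -0.53] M [ 0.045 -0.023 -0.002] q6 -79.7
units [5.452, -1.169, 1.242, -0.002, -0.001, -0.001]
```

arm_command:
  plan:
    - [[2.25, -1.169, 1.242, 0, 0, 0], [2.25, -1.169, 1.242, 0, 0, 0], [2.25, -1.169, 1.242, 0, 0, 0], [2.25, -1.169, 1.242, 0, 0, 0], [2.25, -1.169, 1.242, 0, 0, 0], [2.25, -1.169, 1.242, 0, 0, 0]]

```text
time_s: 1.75
position: [0.4813, 0.1272, 0.2012]
tool_rot: [[0.002, 0.093, 0.996], [0.0, 0.996, -0.093], [-1.0, 0.0, 0.002]]
ft_force: [-0.3, 0.1, -0.0]
grip_width: 0.0851
```

```bash
python3 go.py .4824 .1245 .029 -5.4
python3 - <<'E'
from h import *
d=snap('wrist','w1.png')
for n,x,y,z in [('org',0,0,26),('tailL',-100,15,26),('tailR',-100,-15,26),('noseL',60,15,26),('noseR',60,-15,26),('tip',100,0,13)]:
    a=np.radians(-5.4);P=[.4774+(x*np.cos(a)-y*np.sin(a))/1000,.1249+(x*np.sin(a)+y*np.cos(a))/1000,z/1000]
    u=proj(d,P);print(n,u.round(0)); cv2.circle(d['img'],tuple(int(i) for i in u),3,(255,0,0),1)
cv2.imwrite('pics/w1b.png',d['img'][:,:,::-1])
E
```

```text
pos [0.4813 0.1272 0.2012] yaw -5.32 w 0.0851 t 1.75 F [-0.29  0.1  -0.01] M [-0.009  0.054 -0.027] q6 -83.5
units [6.889, -0.105, 0.038, 0.013, 0.019, -0.003]
org [275. 189.]
tailL [293.  72.]
tailR [256.  72.]
noseL [290. 249.]
noseR [260. 249.]
tip [275. 278.]
```

View pics/w1b.png

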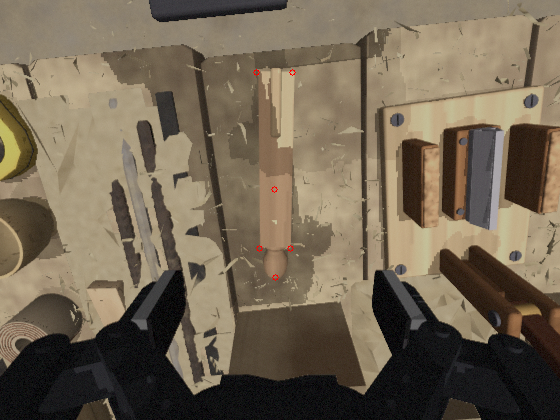

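The wrist view matches the prediction within about 2 px: bar end corners near (257–292,72), nose tip near (275,280).

arm_command:
  plan:
    - [[2.4, 0, 0, 0, 0, 0], [4.4, 0, 0, 0, 0, 0], [4.4, 0, 0, 0, 0, 0], [4.4, 0, 0, 0, 0, 0], [4.4, 0, 0, 0, 0, 0], [4.4, 0, 0, 0, 0, 0]]

```text
time_s: 2.4
position: [0.4826, 0.1265, 0.0922]
tool_rot: [[0.004, 0.094, 0.996], [0.0, 0.996, -0.094], [-1.0, 0.0, 0.004]]
ft_force: [-0.4, 0.5, -0.5]
grip_width: 0.0852
```

```bash
python3 go.py .4824 .1245 .029 -5.4
```

```text
pos [0.4826 0.1265 0.0922] yaw -5.38 w 0.0852 t 2.4 F [-0.4   0.51 -0.53] M [-0.004  0.008 -0.006] q6 -83.5
units [2.526, -0.082, -0.009, 0.003, 0.038, -0.004]
```

```bash
cat > ft.py <<'E'
from h import *
n=int(sys.argv[1]); A=[]
for i in range(n):
    get_image('wrist'); s=sensors.observe(); A.append(np.r_[s['ft_force'],s['wrist_torque']])
A=np.array(A); R=s['tool_rot']
M=A.mean(0)
print('F',M[:3].round(3),'Mw',M[3:].round(4),'std',A.std(0).round(3)); print('Mtool',(R.T@M[3:]).round(4),'w',s['grip_width'],s['position'].round(4))
E
python3 ft.py 15
```

```text
F [-0.136  0.017 -0.067] Mw [-0.0083  0.002  -0.0001] std [0.331 0.364 0.431 0.034 0.022 0.042]
Mtool [ 0.0001  0.0012 -0.0085] w 0.08551313618487846 [0.4815 0.1264 0.09  ]
```

arm_command:
  plan:
    - [[1.5, -0.08, 0, 0, 0, 0], [2.49, -0.08, 0, 0, 0, 0], [2.49, -0.08, 0, 0, 0, 0], [2.49, -0.08, 0, 0, 0, 0], [2.49, -0.08, 0, 0, 0, 0]]

```text
time_s: 3.65
position: [0.482, 0.1244, 0.029]
tool_rot: [[0.002, 0.094, 0.996], [0.0, 0.996, -0.094], [-1.0, 0.0, 0.002]]
ft_force: [0.0, -0.9, 0.3]
grip_width: 0.0853
```

arm_command:
  plan:
    - [[0, 0, 0, 0, 0, 0], [0, 0, 0, 0, 0, 0], [0, 0, 0, 0, 0, 0], [0, 0, 0, 0, 0, 0], [0, 0, 0, 0, 0, 0], [0, 0, 0, 0, 0, 0], [0, 0, 0, 0, 0, 0], [0, 0, 0, 0, 0, 0]]
  jaw: 1
  newtons: 50

```text
time_s: 4.45
position: [0.4815, 0.1243, 0.0283]
tool_rot: [[0.001, 0.094, 0.996], [-0.0, 0.996, -0.094], [-1.0, -0.0, 0.001]]
ft_force: [-0.5, -1.3, 6.1]
grip_width: 0.0291
```

arm_command:
  plan:
    - [[-2, 0, 0, 0, 0, 0], [-4, 0, 0, 0, 0, 0], [-5, 0, 0, 0, 0, 0], [-5, 0, 0, 0, 0, 0], [-5, 0, 0, 0, 0, 0], [-5, 0, 0, 0, 0, 0], [-5, 0, 0, 0, 0, 0], [-5, 0, 0, 0, 0, 0]]

```text
time_s: 5.25
position: [0.481, 0.1244, 0.1517]
tool_rot: [[-0.002, 0.094, 0.996], [-0.0, 0.996, -0.094], [-1.0, -0.0, -0.002]]
ft_force: [-0.8, 0.9, -3.1]
grip_width: 0.0295
```

```bash
python3 ft.py 40
```

```text
F [ 0.086  0.025 -2.986] Mw [ 0.0033 -0.0419  0.006 ] std [0.497 0.508 0.543 0.027 0.028 0.035]
Mtool [-0.006  -0.0414  0.0072] w 0.02887764152428594 [0.4813 0.1244 0.1528]
```

arm_command:
  plan:
    - [[0, 0.6, -0.07, 1.37, 0, 0], [0, 1.26, -0.14, 2.74, 0, 0], [0, 1.9, -0.21, 4.1, 0, 0], [0, 2.53, -0.28, 5.5, 0, 0], [0, 3.16, -0.35, 6.86, 0, 0], [0, 3.8, -0.42, 8.23, 0, 0], [0, 4.4, -0.5, 9.6, 0, 0], [0, 5.05, -0.56, 10.97, 0, 0], [0, 5.7, -0.63, 12.34, 0, 0], [0, 6.32, -0.705, 13.717, 0, 0]]

```text
time_s: 8.25
position: [0.4785, 0.284, 0.1527]
tool_rot: [[-0.0, 0.999, 0.034], [-0.0, 0.034, -0.999], [-1.0, -0.0, 0.0]]
ft_force: [-0.7, -0.3, -3.2]
grip_width: 0.0289
```

arm_command:
  plan:
    - [[0, 0, 0, 0, 0, 0], [0, 0, 0, 0, 0, 0], [0, 0, 0, 0, 0, 0], [0, 0, 0, 0, 0, 0]]

```text
time_s: 8.65
position: [0.4787, 0.2827, 0.1528]
tool_rot: [[-0.0, 0.999, 0.041], [-0.0, 0.041, -0.999], [-1.0, -0.0, 0.0]]
ft_force: [-0.9, -0.2, -2.6]
grip_width: 0.0289
```

```bash
python3 go.py .4786 .2833 .1 -87.7; python3 ft.py 30
python3 - <<'E'
from h import *
d=snap('wrist','w2.png'); t=snap('top','t2.png')
def S(x,y,z):
    a=np.radians(2.3); return [.478+(x*np.cos(a)-y*np.sin(a))/1000,.2975+(x*np.sin(a)+y*np.cos(a))/1000,z/1000]
for im,nm in((d,'w2b.png'),(t,'t2b.png')):
  for p in [(-40,0,70),(40,0,70),(-35,48,66),(35,48,66),(-35,-48,66),(35,-48,66),(-65,70,18),(110,70,18)]:
    u=proj(im,S(*p)); cv2.circle(im['img'],tuple(int(round(i)) for i in u),2,(255,0,0),1)
c=t['img'][150:280,140:240]; c=cv2.resize(c,None,fx=3.2,fy=3.2,interpolation=cv2.INTER_CUBIC)
w=d['img'][:,:]; o=np.zeros((420,560+c.shape[1]//1,3),np.uint8); o=np.zeros((420,880,3),np.uint8); o[:,:560]=w; o[:c.shape[0],560:560+c.shape[1]]=c
cv2.imwrite('pics/p5.png',cv2.resize(o[:,80:],(800,420))[:,:,::-1])
E
```

```text
pos [0.4787 0.2827 0.1528] yaw -87.66 w 0.0289 t 8.65 F [-0.87 -0.16 -2.56] M [-0.029 -0.032  0.008] q6 16.0
units [2.113, -0.003, -0.023, 0.007, 0.002, 0.001]
F [-0.065 -0.034 -3.104] Mw [-0.042  -0.0002 -0.0001] std [0.546 0.527 0.488 0.029 0.031 0.031]
Mtool [ 0.0001 -0.042  -0.0015] w 0.029051120825107545 [0.4786 0.2833 0.1528]
```

View pics/p5.png

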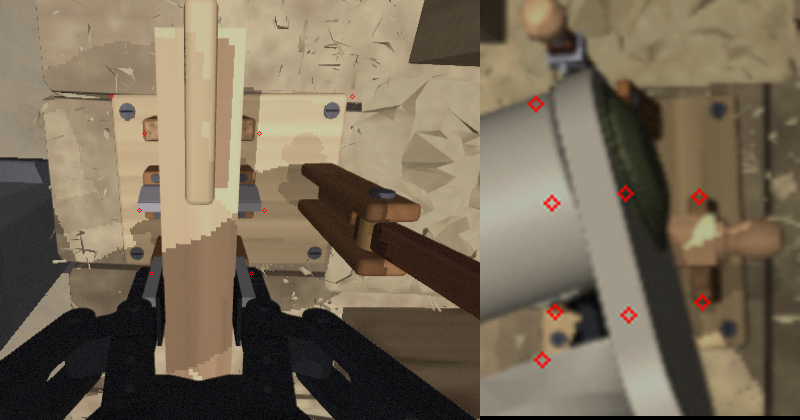

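The vane is held nose towards -y over the stand. The ridge shows at rows 185–215, and the predicted edge ends are at (139,210) and (264,210). I'll zoom in to see where the land lies.

Run:
```python
from h import *
d=load('w2.png')
c=d['img'][150:230,200:360]
def S(x,y,z):
    a=np.radians(2.3); return [.478+(x*np.cos(a)-y*np.sin(a))/1000,.2975+(x*np.sin(a)+y*np.cos(a))/1000,z/1000]
c=cv2.resize(c,None,fx=5,fy=5,interpolation=cv2.INTER_NEAREST)
for p in [(-40,3,70),(40,3,70),(-40,-3,70),(40,-3,70),(-35,48-7,66),(35,48-7,66)]:
    u=proj(d,S(*p)); print(p,u.round(1)); cv2.circle(c,(int((u[0]+.5-200)*5),int((u[1]+.5-150)*5)),4,(255,0,0),1)
cv2.imwrite('pics/p6.png',c[:,:,::-1])
```

```text
(-40, 3, 70) [218.6 205.7]
(40, 3, 70) [343.8 205.7]
(-40, -3, 70) [219.1 214.6]
(40, -3, 70) [343.2 214.6]
(-35, 41, 66) [224.3 144.8]
(35, 41, 66) [338.3 144.8]
```

View pics/p6.png

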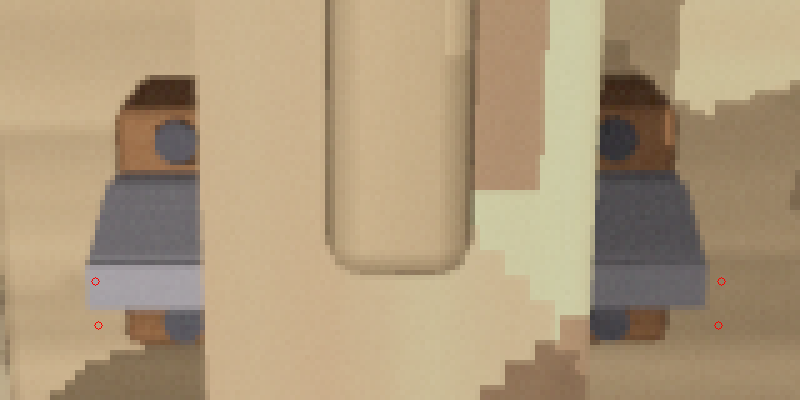

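Run:
```python
from h import *
d=load('w2.png')
P=[onz(d,200+a/5-.5,150+b/5-.5,.07) for a,b in [(86,264),(707,264),(88,307),(707,307)]]
print(np.round(P,4),'mid',np.mean(P,0).round(4)); print(np.linalg.norm(P[0]-P[1]),P[0][1]-P[2][1])
# vane: tail end edges in view -> yaw / x of vane relative: midline at tail
print(proj(d,[.4786,.2833,.15]),proj(d,[.4786+.09*np.cos(np.radians(92.3)),.2833+.09,.148]))
```

```text
[[0.4368 0.3011 0.07  ]
 [0.5158 0.3043 0.07  ]
 [0.4369 0.2954 0.07  ]
 [0.5163 0.2985 0.07  ]] mid [0.4764 0.2998 0.07  ]
0.07906906280105268 0.00578242021152392
[282.56835342 302.55219571] [283.4814226   73.18111704]
```

arm_command:
  plan:
    - [[0.8, -0.05, -0.09, 0, 0, 0], [1.6, -0.05, -0.09, 0, 0, 0], [1.9, -0.05, -0.09, 0, 0, 0], [2.0, -0.05, -0.09, 0, 0, 0], [2.0, -0.05, -0.09, 0, 0, 0], [2.1, -0.05, -0.09, 0, 0, 0], [2.17, -0.05, -0.09, 0, 0, 0], [2.17, -0.05, -0.09, 0, 0, 0], [2.17, -0.05, -0.09, 0, 0, 0]]

```text
time_s: 11.15
position: [0.4773, 0.2856, 0.0988]
tool_rot: [[0.0, 0.999, 0.04], [0.0, 0.04, -0.999], [-1.0, 0.0, -0.0]]
ft_force: [0.5, 0.7, -3.2]
grip_width: 0.029
```

```bash
python3 ft.py 12
```

```text
F [ 0.268 -0.151 -3.301] Mw [-0.0271 -0.0094 -0.0022] std [0.417 0.374 0.673 0.02  0.03  0.028]
Mtool [ 0.0022 -0.0275  0.0083] w 0.028641961328869064 [0.4773 0.2855 0.0986]
```

arm_command:
  plan:
    - [[0.02, 0, 0, 0, 0, 0], [0.04, 0, 0, 0, 0, 0], [0.04, 0, 0, 0, 0, 0], [0.04, 0, 0, 0, 0, 0]]

```text
time_s: 12.15
position: [0.4773, 0.2855, 0.0983]
tool_rot: [[0.001, 0.999, 0.04], [0.0, 0.04, -0.999], [-1.0, 0.001, -0.0]]
ft_force: [-2.2, -2.6, 5.3]
grip_width: 0.0287
```

```bash
python3 ft.py 10
```

```text
F [-2.55  -1.455  5.84 ] Mw [-0.2021  0.4482  0.0394] std [0.343 0.591 0.495 0.03  0.01  0.026]
Mtool [-0.0394 -0.1839 -0.456 ] w 0.029262920147737407 [0.4774 0.2855 0.0983]
```

arm_command:
  plan:
    - [[-0.02, 0, 0, 0, 0, 0], [-0.02, 0, 0, 0, 0, 0], [-0.02, 0, 0, 0, 0, 0], [-0.02, 0, 0, 0, 0, 0], [-0.02, 0, 0, 0, 0, 0], [-0.02, 0, 0, 0, 0, 0], [-0.02, 0, 0, 0, 0, 0], [-0.02, 0, 0, 0, 0, 0], [-0.02, 0, 0, 0, 0, 0], [-0.02, 0, 0, 0, 0, 0]]
  jaw: 0.35

```text
time_s: 13.65
position: [0.4773, 0.2855, 0.0981]
tool_rot: [[0.0, 0.999, 0.04], [0.0, 0.04, -0.999], [-1.0, 0.0, -0.0]]
ft_force: [-1.3, 0.1, 0.9]
grip_width: 0.0558
```

Run:
```python
from h import *
d=snap('wrist','w3.png'); s=snap('side','s3.png')
print(sensors.observe()['grip_width'],sensors.observe()['position'])
c=cv2.resize(s['img'][130:220,200:340],None,fx=4,fy=4,interpolation=cv2.INTER_CUBIC)
o=np.zeros((780,560,3),np.uint8);o[:420]=d['img'];o[420:]=c
cv2.imwrite('pics/p7.png',cv2.resize(o,None,fx=.769,fy=.769)[:,:,::-1])
```

```text
0.05553359863623643 [0.47729052 0.2855366  0.09808981]
```

View pics/p7.png

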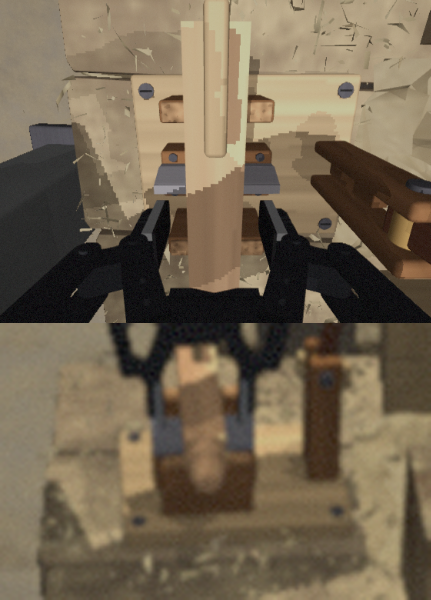

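```bash
cat > tilt.py <<'E'
from h import *
# predict tail-end corners in wrist view for tilts (rotation about edge line), xg = vane x at TCP
xg=float(sys.argv[1]); fn=sys.argv[2]
if len(sys.argv)>3: d=snap('wrist',fn)
else: d=load(fn)
E0=np.array([.4770,.2993,.07])  # edge
tcp=sensors.observe()['position']
y=np.radians(-87.7);X=np.array([np.cos(y),np.sin(y),0]);Y=np.array([-X[1],X[0],0]);Z=np.array([0,0,1.])
c=tcp-X*xg; c[2]=.07 # vane origin level
for t in (-4.5,-2,0,2,4.5):   # + = nose up, tail down
    a=np.radians(t); Xt=X*np.cos(a)+Z*np.sin(a); Zt=-X*np.sin(a)+Z*np.cos(a)
    o=E0+(c-E0)@X*Xt+(c-E0)@Y*Y
    print(t,[proj(d,o+np.array(p)@np.array([Xt,Y,Zt])).round(1).tolist() for p in [(-.1,.015,.026),(-.1,-.015,.026),(-.05,.004,.062),(-.05,-.004,.062)]])
g=cv2.cvtColor(d['img'],cv2.COLOR_RGB2GRAY).astype(int)
for r in (34,46,80): print('row',r,[(i,int(g[r,i])) for i in range(215,345) if abs(g[r,i+1]-g[r,i-1])>25])
for col in (245,320): print('col',col,[(i,int(g[i,col])) for i in range(5,60) if abs(g[i+1,col]-g[i-1,col])>25])
E
python3 tilt.py .004 w3.png
python3 - <<'E'
from h import *
a=load('w3.png')['img'].astype(int)
for i in range(3):
    b=snap('wrist','w3%d.png'%i)['img'].astype(int); print(np.abs(b-a)[:180].mean(),np.abs(b-a)[300:,:150].mean()); a=b
E
cd pics; python3 -c "
import cv2;a=cv2.imread('w32.png')[0:240,200:360];cv2.imwrite('p8.png',cv2.resize(a,None,fx=2.5,fy=2.5))"
```

```text
-4.5 [[333.7, 29.2], [234.7, 29.2], [300.5, 230.5], [269.8, 230.5]]
-2 [[332.0, 26.9], [236.1, 26.9], [300.3, 218.3], [269.9, 218.3]]
0 [[330.6, 25.6], [237.2, 25.6], [300.2, 208.8], [269.9, 208.8]]
2 [[329.3, 24.8], [238.2, 24.8], [300.0, 199.4], [270.0, 199.4]]
4.5 [[327.7, 24.3], [239.5, 24.4], [299.8, 188.1], [270.1, 188.1]]
row 34 [(234, 152), (235, 179), (263, 173), (264, 132), (266, 147), (296, 136), (298, 144), (299, 191)]
row 46 [(263, 174), (264, 131), (266, 143), (295, 151), (296, 129), (298, 125), (312, 150), (313, 192), (325, 187), (326, 162)]
row 80 [(236, 156), (263, 176), (264, 151), (266, 136), (295, 141), (296, 106), (297, 115), (298, 143), (310, 151), (311, 188), (323, 188), (324, 145), (325, 96), (337, 109), (338, 151)]
col 245 [(27, 174)]
col 320 []
1.3861706349206349 4.519722222222223
1.4295436507936508 4.522296296296297
1.4701984126984127 4.513444444444445
```

View pics/p8.png

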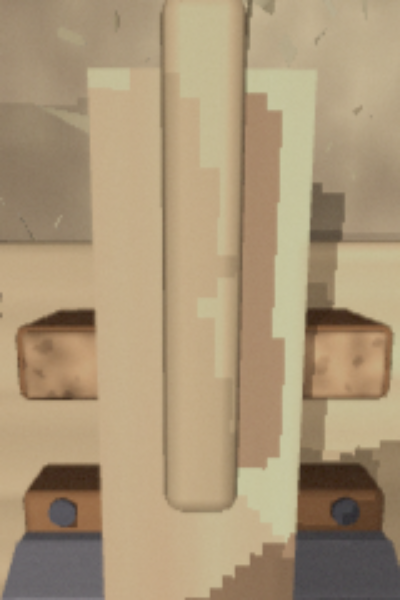

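The vane is unheld with the fingers 55 mm apart. The fin's front end is at row 205, where it was when held level (204.4); tipped it would be about 20 rows off. So it balances, clear of the blocks, and I'll lift away straight up.

arm_command:
  plan:
    - [[-0.3, 0, 0, 0, 0, 0], [-0.8, 0, 0, 0, 0, 0], [-1.5, 0, 0, 0, 0, 0], [-2.5, 0, 0, 0, 0, 0], [-4, 0, 0, 0, 0, 0], [-6, 0, 0, 0, 0, 0], [-8, 0, 0, 0, 0, 0], [-9, 0, 0, 0, 0, 0], [-9, 0, 0, 0, 0, 0], [-9, 0, 0, 0, 0, 0]]

```text
time_s: 14.9
position: [0.477, 0.2854, 0.3231]
tool_rot: [[0.0, 0.999, 0.04], [0.0, 0.04, -0.999], [-1.0, 0.0, -0.0]]
ft_force: [0.4, -0.5, -0.1]
grip_width: 0.0555
```

arm_command:
  plan:
    - [[0, 0, 0, 0, 0, 0], [0, 0, 0, 0, 0, 0], [0, 0, 0, 0, 0, 0], [0, 0, 0, 0, 0, 0], [0, 0, 0, 0, 0, 0], [0, 0, 0, 0, 0, 0], [0, 0, 0, 0, 0, 0], [0, 0, 0, 0, 0, 0]]
  jaw: 1

```text
time_s: 15.7
position: [0.4773, 0.2855, 0.3231]
tool_rot: [[-0.0, 0.999, 0.04], [-0.0, 0.04, -0.999], [-1.0, -0.0, 0.0]]
ft_force: [0.3, 0.8, 0.2]
grip_width: 0.0003
```

```bash
python3 go.py .477 .297 .33 -87.7
python3 - <<'E'
from h import *
d=snap('wrist','w4.png'); s=snap('side','s4.png')
c=cv2.resize(s['img'][75:215,210:350],None,fx=3,fy=3,interpolation=cv2.INTER_CUBIC)
o=np.zeros((420,980,3),np.uint8);o[:,:560]=d['img'];o[:,560:]=c
cv2.imwrite('pics/p9.png',cv2.resize(o,None,fx=.81,fy=.81)[:,:,::-1])
E
```

```text
pos [0.4773 0.2855 0.3231] yaw -87.7 w 0.0003 t 15.7 F [0.32 0.83 0.17] M [0.006 0.004 0.011] q6 16.4
units [-0.278, 0.007, -0.459, 0.0, 0.0, 0.001]
```

View pics/p9.png

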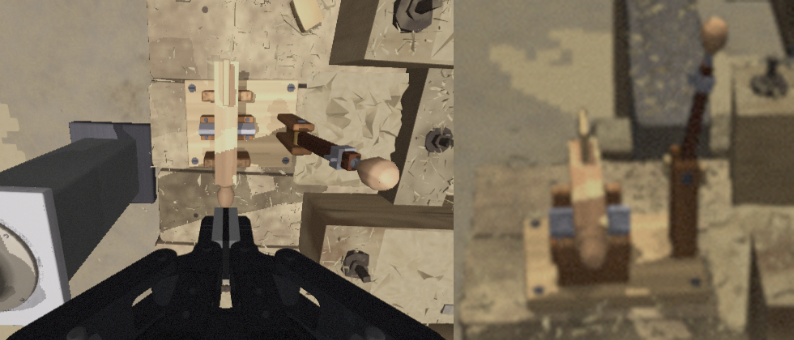

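Wrist view: the vane is across the edge with the nose tip near (282,253), and the knob near (467,214). The side view puts the knob near (317,89).

Run:
```python
from h import *
w=load('w4.png');s=load('s4.png');t=load('top0.png')
def tri(L):
    A=np.zeros((3,3));b=np.zeros(3)
    for d,u,v in L:
        o,r=ray(d,u,v);r/=np.linalg.norm(r);Q=np.eye(3)-np.outer(r,r);A+=Q;b+=Q@o
    p=np.linalg.solve(A,b);print(p.round(4),[(proj(d,p)-(u,v)).round(1).tolist() for d,u,v in L]);return p
p=tri([(w,466.7,213.6),(s,317.2,88.6),(t,159.1,155.1)])
a=np.radians(2.3);X=np.array([np.cos(a),np.sin(a)]);h=np.r_[np.array([.477,.2985])+.092*X,.112]
print('hinge',h,'dist',np.linalg.norm(p-h),'ang',np.arctan2(p[2]-.112,-(p[:2]-h[:2])@X))
E0=np.array([.4770,.2993,.07]);tcp=np.array([.4773,.2855,.0981]);d=w
y=np.radians(-87.7);X=np.array([np.cos(y),np.sin(y),0]);Y=np.array([-X[1],X[0],0]);Z=np.array([0,0,1.])
c=tcp-X*.004; c[2]=.07
for tt in (-4.5,0,4.5):
    a=np.radians(tt); Xt=X*np.cos(a)+Z*np.sin(a); Zt=-X*np.sin(a)+Z*np.cos(a)
    o=E0+(c-E0)@X*Xt+(c-E0)@Y*Y
    print(tt,[proj(d,o+np.array(q)@np.array([Xt,Y,Zt])).round(1).tolist() for q in [(-.1,.015,.026),(-.1,-.015,.026),(-.05,.004,.062),(-.05,-.004,.062),(.1,0,.013)]])
cv2.imwrite('pics/p10.png',cv2.resize(w['img'][60:270,220:345],None,fx=2.8,fy=2.8,interpolation=cv2.INTER_NEAREST)[:,:,::-1])
b=snap('wrist','w5.png');print('motion',np.abs(b['img'].astype(int)-w['img'])[60:270,250:310].mean())
```

```text
[0.5944 0.3046 0.2457] [[2.9, -0.9], [-0.2, 0.1], [0.5, 0.6]]
hinge [0.56892588 0.30219212 0.112     ] dist 0.13613846473424535 ang 1.759592624300833
-4.5 [[296.1, 77.6], [264.7, 77.7], [284.8, 137.3], [276.1, 137.3], [280.0, 252.4]]
0 [[295.7, 75.6], [265.0, 75.6], [284.8, 131.4], [276.1, 131.4], [280.0, 255.1]]
4.5 [[295.4, 74.2], [265.2, 74.2], [284.8, 125.8], [276.1, 125.8], [280.1, 257.3]]
motion 1.465952380952381
```

View pics/p10.png

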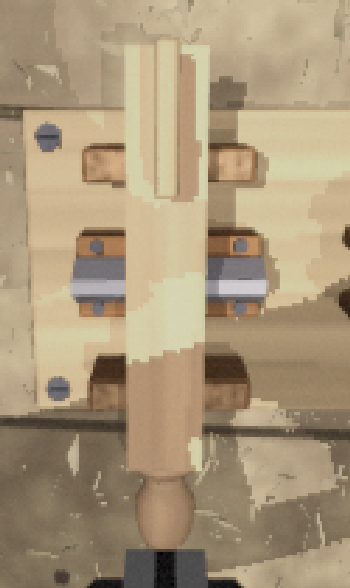

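The vane is level: fin front at row 130.7 against 131.4 predicted, nose tip at 254.6 against 255.1, and about 1 mm off-centre. Next I go behind the knob.

arm_command:
  plan:
    - [[0, 1.3, -0.1, 0, 0, 0], [0, 2.6, -0.2, 0, 0, 0], [0, 3.9, -0.3, 0, 0, 0], [0, 5.2, -0.4, 0, 0, 0], [0, 6.53, -0.5, 0, 0, 0], [0, 6.53, -0.5, 0, 0, 0], [0, 6.53, -0.5, 0, 0, 0], [0, 6.53, -0.5, 0, 0, 0]]

```text
time_s: 16.65
position: [0.6392, 0.3047, 0.3236]
tool_rot: [[0.0, 0.999, 0.041], [0.0, 0.041, -0.999], [-1.0, 0.0, -0.0]]
ft_force: [0.5, -0.1, -0.6]
grip_width: -0.0001
```

```bash
python3 go.py .64 .3046 .262 -87.7
python3 - <<'E'
from h import *
d=snap('wrist','w6.png'); print(proj(d,[.5944,.3046,.2457]), sensors.observe()['q'].round(1))
s=snap('side','s6.png'); o=np.zeros((420,770,3),np.uint8);o[:,:560]=d['img'];o[:,560:]=cv2.resize(s['img'][40:180,275:345],None,fx=3,fy=3,interpolation=cv2.INTER_CUBIC)
cv2.imwrite('pics/p11.png',o[:,:,::-1])
E
```

```text
pos [0.6392 0.3047 0.3236] yaw -87.68 w -0.0001 t 16.65 F [ 0.52 -0.09 -0.61] M [-0.034 -0.009  0.004] q6 13.6
units [2.464, 0.03, 0.007, 0.004, -0.002, -0.003]
[211.16924725 231.13433592] [ 15.9  38.2  34.7   0.  107.   13.6]
```

View pics/p11.png

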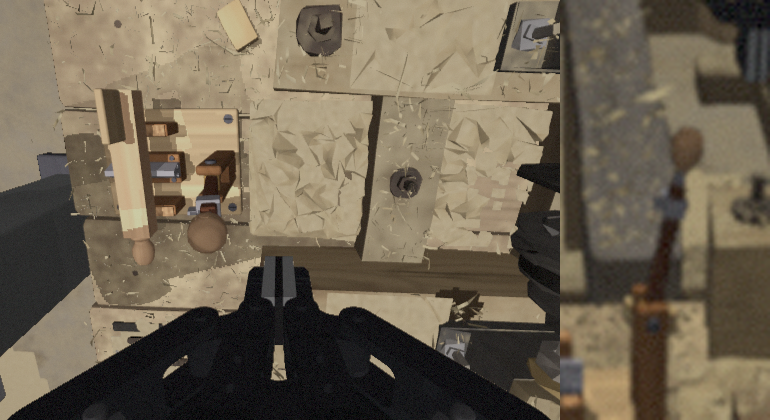

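arm_command:
  plan:
    - [[0.8, 0.03, 0, 0, 0, 0], [1.7, 0.03, 0, 0, 0, 0], [2.45, 0.03, 0, 0, 0, 0], [2.45, 0.03, 0, 0, 0, 0], [2.45, -0.3, 0, 0, 0, 0], [2.45, -0.5, 0, 0, 0, 0], [2.45, -0.7, 0, 0, 0, 0], [2.45, -0.9, 0, 0, 0, 0], [2.45, -1.1, 0, 0, 0, 0], [2.45, -1.3, 0, 0, 0, 0]]

```text
time_s: 17.75
position: [0.6071, 0.3032, 0.2621]
tool_rot: [[0.0, 0.999, 0.04], [0.0, 0.04, -0.999], [-1.0, 0.0, -0.0]]
ft_force: [0.8, -0.1, 1.2]
grip_width: -0.0002
```

arm_command:
  plan:
    - [[0, -0.2, 0, 0, 0, 0], [0, -0.4, 0, 0, 0, 0], [0, -0.6, 0, 0, 0, 0], [0, -0.8, 0, 0, 0, 0], [0.05, -1.0, 0, 0, 0, 0], [0.05, -1.2, 0, 0, 0, 0], [0.1, -1.4, 0, 0, 0, 0], [0.1, -1.6, 0, 0, 0, 0], [0.1, -1.8, 0, 0, 0, 0], [0.1, -1.8, 0, 0, 0, 0]]

```text
time_s: 18.75
position: [0.5619, 0.3016, 0.2595]
tool_rot: [[-0.0, 0.999, 0.04], [0.0, 0.04, -0.999], [-1.0, -0.0, -0.0]]
ft_force: [0.2, -0.1, -0.1]
grip_width: -0.0002
```

Run:
```python
from h import *
d=snap('wrist','w7.png');s=snap('side','s7.png');print(sensors.observe()['ft_force'],sensors.observe()['position'])
# find knob in side view: where along predicted arc? compare to s6 diff
for a in (1.76,1.5,1.2,1.0,.8):
    p=np.array([.569-.138*np.cos(a),.302-.138*np.cos(a)*.04,.112+.138*np.sin(a)]);print(a,proj(s,p).round(0),proj(d,p).round(0),[int(x) for x in s['img'][tuple(proj(s,p).round().astype(int)[::-1])]])
o=np.zeros((420,980,3),np.uint8);o[:,:560]=d['img'];o[:,560:]=cv2.resize(s['img'][75:215,210:350],None,fx=3,fy=3,interpolation=cv2.INTER_CUBIC)
cv2.imwrite('pics/p12.png',cv2.resize(o,None,fx=.81,fy=.81)[:,:,::-1])
```

```text
[ 0.63898902 -1.10146023 -0.57445817] [0.56243266 0.30151546 0.25945791]
1.76 [317.  88.] [356. 290.] [133, 123, 103]
1.5 [301.  88.] [277. 293.] [71, 72, 73]
1.2 [282.  92.] [191. 282.] [88, 82, 70]
1.0 [271.  98.] [149. 269.] [162, 150, 114]
0.8 [261. 106.] [121. 254.] [167, 150, 116]
```

arm_command:
  plan:
    - [[0, -0.2, 0, 0, 0, 0], [0.05, -0.4, 0, 0, 0, 0], [0.05, -0.6, 0, 0, 0, 0], [0.1, -0.8, 0, 0, 0, 0], [0.15, -1.0, 0, 0, 0, 0], [0.2, -1.2, 0, 0, 0, 0], [0.2, -1.2, 0, 0, 0, 0], [0.2, -0.8, 0, 0, 0, 0], [0, -0.4, 0, 0, 0, 0], [-1, -0.4, 0, 0, 0, 0]]

```text
time_s: 19.85
position: [0.5535, 0.3006, 0.2817]
tool_rot: [[-0.005, 0.999, 0.039], [-0.002, 0.039, -0.999], [-1.0, -0.005, 0.002]]
ft_force: [0.3, 0.9, -0.2]
grip_width: -0.0003
```

arm_command:
  plan:
    - [[-1.5, 0, 0, 0, 0, 0], [-3, 0, 0, 0, 0, 0], [-3, 0, 0, 0, 0, 0], [-3, 0, 0, 0, 0, 0], [-3, 0, 0, 0, 0, 0], [-3, 0, 0, 0, 0, 0], [-3, 0, 0, 0, 0, 0], [-3, 0, 0, 0, 0, 0], [-3, 0, 0, 0, 0, 0], [-3, 0, 0, 0, 0, 0]]

```text
time_s: 20.85
position: [0.5524, 0.3011, 0.3593]
tool_rot: [[-0.0, 0.999, 0.04], [-0.0, 0.04, -0.999], [-1.0, -0.0, 0.0]]
ft_force: [-0.2, -0.5, 0.3]
grip_width: -0.0002
```

arm_command:
  plan:
    - [[0, 0, 0, 0, 0, 0], [0, 0, 0, 0, 0, 0], [0, 0, 0, 0, 0, 0], [0, 0, 0, 0, 0, 0], [0, 0, 0, 0, 0, 0], [0, 0, 0, 0, 0, 0], [0, 0, 0, 0, 0, 0], [0, 0, 0, 0, 0, 0], [0, 0, 0, 0, 0, 0], [0, 0, 0, 0, 0, 0]]

```text
time_s: 21.85
position: [0.5525, 0.3011, 0.3593]
tool_rot: [[-0.0, 0.999, 0.04], [-0.0, 0.04, -0.999], [-1.0, -0.0, 0.0]]
ft_force: [-0.2, 0.4, 0.3]
grip_width: 0.0003
```

Run:
```python
from h import *
d=snap('wrist','w8.png');s=snap('side','s8.png')
print(sensors.observe()['time_s'],sensors.observe()['position'])
for i in range(14): get_image('top')
d2=snap('wrist','w9.png');print('motion',np.abs(d2['img'].astype(int)-d['img'])[:230].mean(),np.abs(d2['img'].astype(int)-d['img'])[:230].max())
a=np.radians(2.3);S=np.array([np.cos(a),np.sin(a),0]);h=np.array([.569,.3022,.112])
w=d2['img'].copy()
for g,col in ((0,(255,0,0)),(-.3,(0,255,0))):
    p=h-.138*np.cos(g)*S+[0,0,.138*np.sin(g)];u=proj(d2,p);print('knob',g,u.round(1),proj(s,p).round(1));cv2.circle(w,tuple(int(round(i)) for i in u),4,col,1)
E0=np.array([.4770,.2993,.07]);tcp=np.array([.4773,.2855,.0981])
y=np.radians(-87.7);X=np.array([np.cos(y),np.sin(y),0]);Y=np.array([-X[1],X[0],0]);Z=np.array([0,0,1.])
c=tcp-X*.004; c[2]=.07
for tt in (-4.5,0,4.5):
    a=np.radians(tt); Xt=X*np.cos(a)+Z*np.sin(a); Zt=-X*np.sin(a)+Z*np.cos(a)
    o=E0+(c-E0)@X*Xt+(c-E0)@Y*Y
    L=[proj(d2,o+np.array(q)@np.array([Xt,Y,Zt])) for q in [(-.1,.015,.026),(-.1,-.015,.026),(-.05,.004,.062),(-.05,-.004,.062),(.1,0,.013)]]
    print(tt,np.round(L,1).tolist())
    if tt==0: [cv2.circle(w,tuple(int(round(i)) for i in u),2,(255,0,0),1) for u in L]
o=np.zeros((420,980,3),np.uint8);o[:,:560]=w;o[:,560:]=cv2.resize(s['img'][75:215,210:350],None,fx=3,fy=3,interpolation=cv2.INTER_CUBIC)
cv2.imwrite('pics/p12.png',cv2.resize(o,(800,343),interpolation=cv2.INTER_AREA)[:,:,::-1])
z=cv2.resize(w[20:290,60:360],(800,720))[:600]
```

```text
21.95 [0.55248734 0.30106428 0.3593461 ]
motion 1.5321946169772256 20
knob 0 [172.9 175.2] [244.3 145.4]
knob -0.3 [187.8 168.1] [247.7 160.3]
-4.5 [[223.6, 92.4], [195.7, 92.4], [210.7, 145.8], [203.0, 145.8], [223.7, 248.9]]
0 [[224.5, 90.3], [197.1, 90.3], [211.0, 140.6], [203.2, 140.6], [222.6, 251.3]]
4.5 [[225.5, 88.8], [198.5, 88.8], [211.3, 135.6], [203.6, 135.6], [221.4, 253.3]]
```

View pics/p12.png

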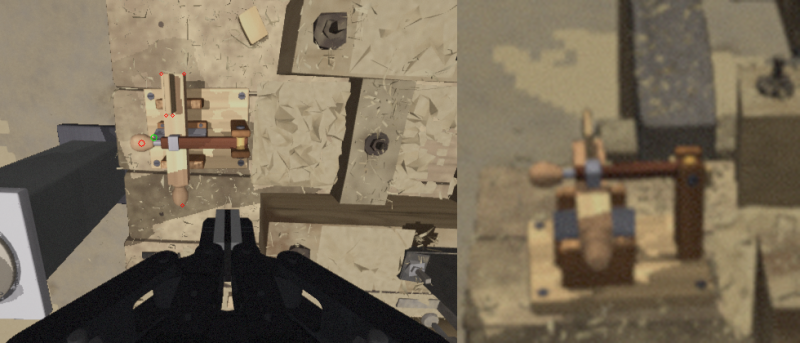

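The arm lies down with the knob on the predicted level position (wrist (173,175)), and nothing is moving. I'll run one numeric check of the vane's level.

Run:
```python
from h import *
g=cv2.cvtColor(load('w9.png')['img'],cv2.COLOR_RGB2GRAY).astype(int)
print('fin front',g[128:152,207].tolist()); print('tail L',g[84:98,200].tolist());print('tail R',g[84:98,221].tolist()); print('tip',g[242:258,222].tolist())
print('tail row96',[ (i,int(g[96,i])) for i in range(190,232)])
```

```text
fin front [179, 178, 176, 175, 177, 175, 177, 179, 178, 179, 177, 159, 157, 180, 183, 183, 183, 184, 184, 184, 183, 184, 184, 183]
tail L [140, 136, 154, 158, 140, 136, 165, 175, 173, 172, 169, 169, 167, 162]
tail R [155, 143, 149, 148, 144, 144, 164, 185, 188, 188, 188, 188, 188, 189]
tip [135, 133, 134, 134, 135, 131, 129, 126, 125, 121, 113, 112, 112, 113, 114, 117]
tail row96 [(190, 129), (191, 128), (192, 131), (193, 130), (194, 129), (195, 131), (196, 138), (197, 171), (198, 181), (199, 183), (200, 167), (201, 177), (202, 182), (203, 180), (204, 181), (205, 179), (206, 157), (207, 122), (208, 59), (209, 60), (210, 61), (211, 60), (212, 60), (213, 63), (214, 112), (215, 121), (216, 121), (217, 118), (218, 123), (219, 120), (220, 133), (221, 188), (222, 188), (223, 183), (224, 130), (225, 68), (226, 64), (227, 86), (228, 151), (229, 148), (230, 142), (231, 142)]
```

Fin front at row 139.5 (level 140.6, tipped 145.8 or 135.6), tail at row 90 (level 90.3), tip at about 251 (level 251.3). The vane is level, so I'm handing the job in.

```bash
python3 -c "
from rig import workorder; print(workorder.close_job())"
```

```text
the job is handed in; nothing more can be done
None
```

The vane is balanced on the knife edge with the marking arm down and its nib resting on top, and I handed the job in at about 23 s of the 72 s. The close call reports no verdict.

- **Balance:** I gripped the vane and read the wrist moment, which put the balance point about 14 mm tailward of the grip, roughly x = -10 mm on the vane. I laid it there across the edge, nose towards the stand's -y, and it stayed level on the first release.
- **Before the nib came down:** The vane was still and level after I let go, clear of both stop blocks, and about 1 mm off the middle of its width. It stayed that way while the gripper withdrew and the marking arm was still up.
- **Marking arm:** I pushed the knob from behind with the closed fingers until the arm sank by itself, then lifted the gripper clear.
- **Last checks:** The knob sat where a level arm should put it. The vane's fin, tail and nose were each within about 1 px of a level vane, while a tipped one would put the fin about 5 px off. Nothing moved over 0.7 s, and the robot was clear.
- **Not checked:** I never measured the nib's own position on the vane. The top and wrist cameras disagreed by about 2 mm on the knife edge, and I used a value between them. I kept the arm away from the cup, tape and roll, but did not measure them again at the end.

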